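# Set the sliding length stop against the yellow stop block

### The arm

A 7-joint arm with a two-finger parallel gripper is mounted at the origin on the work surface. World frame = base frame: x ahead of the robot, y to its left, z up, the work surface at z = 0. Lengths are in mm, angles in rad, forces in N, time in s.
With the tool pointing down it reaches from about 400 to 850 mm from the base axis. Payload 4.4 kg.
Tool frame: the origin (TCP) lies midway between the tips of the shut fingers; the grasp point (between the pads) lies 19 mm behind it; z points along the fingers, y is the direction in which the jaws open and shut (so a half turn about z gives the same grasp; the last joint's range is limited). The gripper opens to 94 mm and grips with 3 to 60 N. Pads are 16 mm wide; open, the fingers measure 119 mm over their backs; the gripper's body (75 mm by 177 mm) begins 78 mm behind the grasp point.
Start: joints at [1.099, 0.628, 0.038, 1.517, -0.027, 0.996, -0.02], TCP at [256.619, -597.214, 205.478] pointing down, gripper open.
Joint ranges: [-3.06, 3.06], [-0.37, 2.12], [-1.25, 1.32], [0.18, 2.47], [-1.1, 4.24], [0.23, 1.98], [-2.94, 2.94]. Speed limits (rad/s): [2.57, 2.57, 3.14, 3.14, 3.14, 3.14, 3.14].

### API

Orientations are given as a unit quaternion [w, x, y, z].
In Python, from workcell import robot gives the robot as it stands. The module is installed in compiled form; this text tells all that it offers.
- The arm moves only by the tool carry_out, never from a script. Its argument "moves" is text: rows parted by semicolons, each of 5 numbers parted by spaces: the opening, from 0 (shut) to 1 (fully open), then the shift along the tool's x, y, z in m, then the turn about the tool's z in rad. In form: gripper x y z yaw; .... A call has 1 to 12 rows; each row is the pose to reach, as a shift and turn from the pose measured when the call began, along the tool's axes at that moment; what a row does not reach only later rows make up. A row lasts 1/12 s, in which the tool goes at most 41.7 mm and 7.16 degrees, less where a joint would pass 70% of its speed; a pose out of reach is approached as far as the arm can. A call with a gripper value outside its range is refused whole. The fingers move at their own pace and stop on an object; "grip_force" is the grip in N (left out, the last holds). Time passes only in rows, so rows that repeat a pose let the fingers close. It gives the time, the measured TCP pose, the force and the opening at its end, in the units of the state.
- robot.get_obs(): the state, without advancing time (a new reading comes with each control period).
- robot.read_camera(name): name is "scene" or "top"; returns a dict with "frame" (400x640x3 uint8, red, green, blue), "vfov" (degrees; the focal length in pixels is half the picture's height over the tangent of half this angle, whatever the lens; pixels are square), "cx", "cy" (the principal point, pixels), "k1" (the pictures are not rectified: a ray, as slopes to the right and down, at radius r is drawn at 1 + k1 r^2 times it, then the intrinsics apply), "rvec" (rotation vector, rad) and "tvec" (3), from world to camera coordinates, as OpenCV has them. Camera axes: x right, y down, z forward; pixel columns grow to the right and rows downward; lengths in mm; the calibration is good to about 2 mm. A picture is of the moment at which its call begins. There is no depth.
- robot.hand_in(): hands the job in, once; it reports no verdict.
Trained networks look in the newest picture that a camera, given by its name, has taken for a name from the list of things; names that differ only in an ending like _2 or _b are one class to them, and where a whole thing is asked for, a point or a joint stands for the part that bears it (a point fixed in the world has none). Each returns a list of dicts, best first, with "confidence" (0 to 1); they miss things now and then, are a little off and sometimes report something else, mostly with a low value. They report only what shows in the picture. A call takes as long as a camera call.
- robot.recognise(query, camera): "rect" ([left, top, right, bottom] in pixels, round what is visible of it).
- robot.spot_point(query, camera): "pixel" ([column, row] in pixels: a listed point, or the origin of a listed thing).
The state is a dict: "clock": time; "joint_pos": joint angles; "dq": joint speeds; "tau": joint torques, N m; "position": TCP position; "ee_rot": TCP orientation; "contact_force": force on the tool from outside, world axes, zero at the start; "ft_torque": the same for the moment, N m; "grip_width": opening from 0.0 (shut) to 1.0 (fully open).
Only numpy, scipy, OpenCV 4.12 (cv2) and the standard library are available. Lean on these libraries where they do the work, as an engineer would, in place of code of your own. Each camera call takes 0.05 s, during which the arm holds its last target.

### The job

Set the length stop on the jig rail for the next batch: with a fingertip press the orange pad in the middle of the blue slider all the way down to free its brake and, keeping it pressed, push the slider along the rail until it is right up against the yellow stop block. Then let the pad spring back up and move clear. Do not force the slider along with its brake on, grip nothing, and leave the lock case, the oil bottle and the screwdriver where they are.

Things in the scene. Friction and masses are not known exactly. Their poses are not given: they have to be found in the camera images.
- rail: fixed straight slide rail: 40 mm wide aluminium bar with a black slot on an 80 mm wide green foot, 500 mm long, top of the bar 30 mm above the table. Origin: centre of its underside, on the table. Its y axis runs along the rail, x across it, z up
- carriage (a joint): position of the blue slider's centre along the rail's y axis, in m, 0 at the middle of the rail. Unpressed, the brake holds it against about 10 N along the rail; with the pad fully down it slides with 1 to 2 N
- slider_top (a point): centre of the blue slider at the level of its top, 62 mm above the table. It is 90 mm long along the rail, 60 mm wide: two raised shoulders, each 21 mm along the rail, and between them a 48 mm gap, open sideways, in which the pad lies. A fingertip pressing the pad drags the slider or pushes a shoulder's inner face. A low steel nose stands out 72 mm on the rail's -x side, up to 36 mm high
- pad_top (a point): centre of the top of the orange brake pad in the middle of the blue slider, 52 mm above the table when up and 46 mm when fully down. The pad is 45 mm along the rail and 50 mm across it. It rides with the slider; its top lies 10 mm below the shoulders' tops when up
- pad (a joint): how far the orange pad is pressed down, in m: 0 up, 0.006 fully down. Spring loaded: begins to move at 12 N and is fully down, against a hard end, at 15 N; it springs back up by itself and the brake then holds. The slider counts as freed while the pad is more than 1.5 mm down
- stop_yellow: yellow stop block clamped on the rail, cannot be moved: 20 mm along the rail, 60 mm wide, from the rail to 62 mm above the table with a small steel screw head to 68 mm. Origin: on the table below its centre, on the rail's centre line, same axes as the rail. It may be at either end of the rail. The slider touches it when their centres are 55 mm apart along the rail
- stop_black: black stop block of the same shape at the other end of the rail, fixed; not the one to go to
- lock_case: steel mortise lock with a brass face plate, lying loose on the table beyond the rail: about 97 by 200 mm, 20 mm high. Origin: centre of its underside. Leave it alone
- oil_bottle: small white oil bottle with a red cap, standing loose between the robot and the rail: 44 mm across, 105 mm high. Origin: centre of its underside. Leave it alone
- screwdriver: screwdriver with a red handle, about 180 mm long, lying loose on the table between the robot and the rail, roughly along it. Leave it alone

How it is judged (in metres and radians):
On the way, in this order (a step that is already met when the one before it is completed fails the run):
1. the orange pad is pressed at least 3 mm down before the slider has moved 15 mm (value of joint pad above 0.003 m and distance of pad_top from where it was at the start of the episode below 0.015 m), for 0.1 s.
2. the slider reaches the yellow stop block (gap under 4 mm) with its pad still pressed (over 1.5 mm) (horizontal distance between pad_top and stop_yellow below 0.059 m and value of joint pad above 0.0015 m), for 0.1 s.
At the end, for the whole second after the job is handed in: The slider is at rest against the yellow stop block (gap under 4 mm), the orange pad is back up (within 1 mm), and the lock case, oil bottle and screwdriver are within 15 mm of where they started, the bottle upright (horizontal distance between pad_top and stop_yellow below 0.059 m and value of joint pad below 0.001 m and velocity of joint carriage between -0.005 and 0.005 m/s and distance of each of lock_case, oil_bottle, screwdriver from where it was at the start of the episode below 0.015 m and angle between oil_bottle's own z axis and vertical below 0.2 rad); the robot touches nothing.
It fails at once if the slider is forced along (faster than 10 mm/s) while its pad is pressed less than 1.5 mm (value of joint pad below 0.0015 m and (velocity of joint carriage above 0.01 m/s or velocity of joint carriage below -0.01 m/s)).
It fails at once if the lock case, oil bottle or screwdriver is moved more than 15 mm, or lifted (distance of any of lock_case, oil_bottle, screwdriver from where it was at the start of the episode above 0.015 m).
It also fails if it takes over 37 s, if anything falls off the work surface, if the arm or the gripper's body presses on something with over 40 N, if the wrist force passes 120 N, or if a joint passes its speed limit or range.

## Working session

There is one attempt and no reset: what is moved stays moved. The work goes in short steps, Python scripts to look and compute and a tool call to move; the robot and the scene stay as the last step left them, time stands still between calls to the robot, and variables do not carry over. Pictures are saved under pics/ and viewed, and the job is handed in when it is done.

Besides the shell and the picture viewer there is one more tool, called after "Request:" as a command line: name --argument value ..., lists and objects as JSON in quotes. carry_out: Moves the arm, as the interface text tells. Its arguments: {"type":"object","properties":{"moves":{"type":"string"},"grip_force":{"type":"number"}},"required":["moves"]}

```bash
mkdir -p pics; cat > h.py <<'E'
import numpy as np, cv2
from workcell import robot
def cal(c):
    h,w=c["frame"].shape[:2]; f=h/2/np.tan(np.radians(c["vfov"])/2)
    K=np.array([[f,0,c["cx"]],[0,f,c["cy"]],[0,0,1.]]); D=np.array([c["k1"],0,0,0,0.])
    return K,D,np.array(c["rvec"],float).reshape(3,1),np.array(c["tvec"],float).reshape(3,1)
def pix2plane(c,uv,z):
    K,D,r,t=cal(c); n=cv2.undistortPoints(np.array([[uv]],float),K,D)[0,0]
    R=cv2.Rodrigues(r)[0]; C=(-R.T@t).ravel(); d=R.T@np.array([n[0],n[1],1.])
    return C+d*(z-C[2])/d[2]
def proj(c,P):
    K,D,r,t=cal(c); return cv2.projectPoints(np.array(P,float).reshape(-1,1,3),r,t,K,D)[0][:,0]
def save(c,n): cv2.imwrite(n,cv2.cvtColor(c["frame"],cv2.COLOR_RGB2BGR))
E
python3 - <<'E'
from h import *
print(robot.get_obs())
for n in("scene","top"):
    c=robot.read_camera(n); save(c,f"pics/{n}0.png")
    print(n,c["vfov"],c["k1"],c["rvec"],c["tvec"])
    for q,z in(("slider_top",62),("pad_top",52),("stop_yellow",0),("stop_black",0),("rail",0),("oil_bottle",0),("screwdriver",0),("lock_case",0)):
        for d in robot.spot_point(q,n)[:2]:
            print(q,np.round(d["pixel"],1),round(d["confidence"],2),pix2plane(c,d["pixel"],z).round(1))
E
```

```text
{'clock': 0.0, 'joint_pos': array([ 1.09919748,  0.62932182,  0.03847129,  1.5183436 , -0.02699775,
        0.99631789, -0.01999501]), 'dq': array([ 0.00107905,  0.00076779, -0.00097551,  0.00029429,  0.00047766,
       -0.00121315, -0.00115009]), 'tau': array([-1.22236863e-03, -5.49734008e+01,  1.14284087e+00, -1.86630338e+01,
       -5.23014658e-02,  2.36677896e-02,  2.10442072e-04]), 'position': array([ 256.33701754, -596.597506  ,  204.57823642]), 'ee_rot': array([-9.12250702e-04,  9.79487714e-01,  2.01501717e-01, -2.09212248e-04]), 'contact_force': array([-0.01566315,  0.36033217,  0.05398331]), 'ft_torque': array([-0.01733013, -0.01290106, -0.01568157]), 'grip_width': 0.9986484020251348}
scene 42.798321025402515 0.016374150317484255 [ 0.88880037  2.68935012 -0.80731697] [ 458.16701152 -236.02468507 1236.08289203]
slider_top [338.7 214.1] 0.8 [550.3  15.4  62. ]
pad_top [334.5 213.9] 0.68 [552.4   5.2  52. ]
pad_top [330.7 219.7] 0.65 [566.5  11.5  52. ]
stop_yellow [281.6 164.7] 0.73 [ 545.9 -193.9    0. ]
stop_black [387.  294.2] 0.83 [560.6 181.7   0. ]
rail [329.5 222.2] 0.72 [551.2 -10.7   0. ]
oil_bottle [433.3 241.9] 0.71 [410.8 150.7   0. ]
screwdriver [346.2 155.9] 0.72 [ 414.3 -129.1    0. ]
lock_case [267.5 241.2] 0.9 [678.8 -48.5   0. ]
top 46.62622523264586 -0.051727353080734 [ 2.11122345 -2.17459044  0.12730061] [ 33.96106468 560.09800923 858.04333459]
slider_top [318.7 195.7] 0.6 [552.8  21.7  62. ]
slider_top [339.5 199.5] 0.24 [544.4 -17.1  62. ]
pad_top [320.7 194.6] 0.91 [556.1  18.   52. ]
stop_yellow [428.8 201. ] 0.61 [ 543.4 -197.6    0. ]
stop_black [235.2 198.8] 0.7 [559.8 192.    0. ]
rail [339.1 198.5] 0.77 [554.  -17.9   0. ]
oil_bottle [254.6 264. ] 0.8 [428.3 153.9   0. ]
screwdriver [395.7 269.3] 0.93 [ 410.1 -124.6    0. ]
lock_case [351.3 135. ] 0.78 [684.3 -47.3   0. ]
```

View pics/scene0.png

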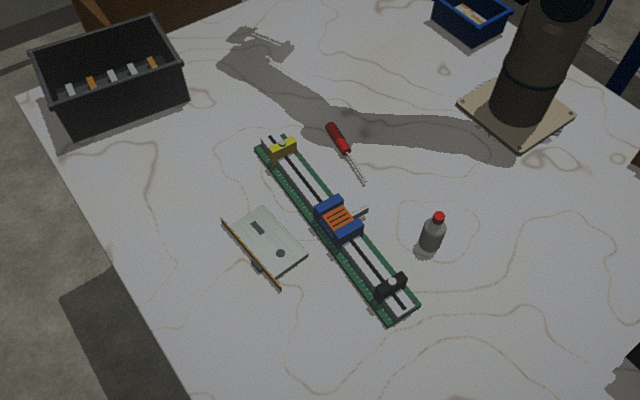

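View pics/top0.png

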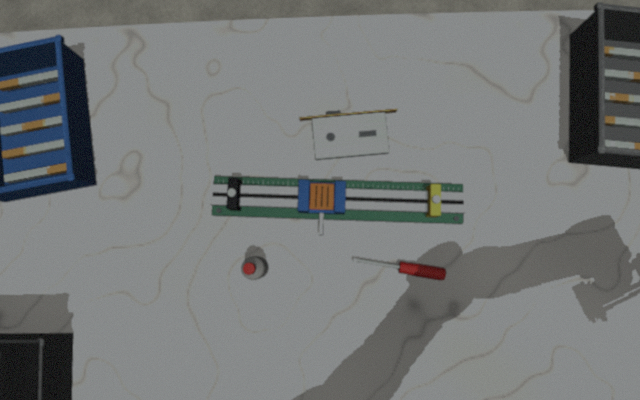

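The rail runs roughly along world y. The yellow stop is at the -y end (top image about (435,200)), black at +y (233,193), the slider between them at (321,196), and the screwdriver and bottle are on the robot side. Next I'll refine these positions by colour.

```bash
cat > seg.py <<'E'
from h import *
def blob(c,lo,hi,roi):
    hsv=cv2.cvtColor(c["frame"],cv2.COLOR_RGB2HSV); m=cv2.inRange(hsv,lo,hi)
    k=np.zeros_like(m); l,t,r,b=roi; k[t:b,l:r]=m[t:b,l:r]
    k=cv2.morphologyEx(k,cv2.MORPH_CLOSE,np.ones((5,5)))
    n,lab,st,ce=cv2.connectedComponentsWithStats(k)
    i=1+np.argmax(st[1:,4]); pts=np.argwhere(lab==i)[:,::-1].astype(np.float32)
    return st[i],ce[i],cv2.minAreaRect(pts)
E
python3 - <<'E'
from seg import *
c=robot.read_camera("top"); s=robot.read_camera("scene")
big=cv2.resize(c["frame"][165:240,205:475],None,fx=2.9,fy=2.9,interpolation=cv2.INTER_CUBIC)
cv2.imwrite("pics/topz.png",big[:,:,::-1])
big=cv2.resize(s["frame"][120:330,240:440],None,fx=2.8,fy=2.8,interpolation=cv2.INTER_CUBIC)
cv2.imwrite("pics/scenez.png",big[:,:,::-1])
for n,cc,roi in(("top",c,(205,165,475,240)),("scene",s,(240,120,440,330))):
  for q,lo,hi,z in(("orange",(5,120,60),(18,255,255),52),("yellow",(22,120,60),(35,255,255),62),("blue",(100,120,40),(125,255,255),62)):
    try:
        st,ce,r=blob(cc,lo,hi,roi); print(n,q,st,ce.round(1),pix2plane(cc,ce,z).round(1),"rectc",pix2plane(cc,r[0],z).round(1),r)
    except Exception as e: print(n,q,e)
E
```

```text
top orange [310 184  24  25 582] [321.3 195.9] [553.5  16.9  52. ] rectc [553.4  16.6  52. ] ((321.5, 196.0), (24.0, 23.0), 90.0)
top yellow [427 184  14  33 298] [433.8 200.2] [ 537.6 -193.5   62. ] rectc [ 538.1 -193.1   62. ] ((433.5, 200.0), (32.0, 13.0), 90.0)
top blue [297 180  50  34 744] [321.5 197.5] [549.2  16.5  62. ] rectc [550.9  16.1  62. ] ((321.6912536621094, 196.61643981933594), (48.67566680908203, 32.45970153808594), 1.5911402702331543)
scene orange [322 205  32  26 464] [337.3 217.4] [552.9  14.8  52. ] rectc [552.1  14.6  52. ] ((337.54718017578125, 217.08493041992188), (19.13433074951172, 27.098875045776367), 60.945396423339844)
scene yellow [268 136  29  28 383] [282.6 148.6] [ 544.8 -185.5   62. ] rectc [ 545.1 -184.3   62. ] ((282.86407470703125, 149.03733825683594), (17.743314743041992, 29.46586036682129), 66.50143432617188)
scene blue [320 218  44  21 369] [343.1 228.4] [563.4  45.9  62. ] rectc [565.3  44.   62. ] ((341.6581115722656, 228.19007873535156), (19.520248413085938, 42.90011978149414), 88.40885925292969)
```

View pics/topz.png

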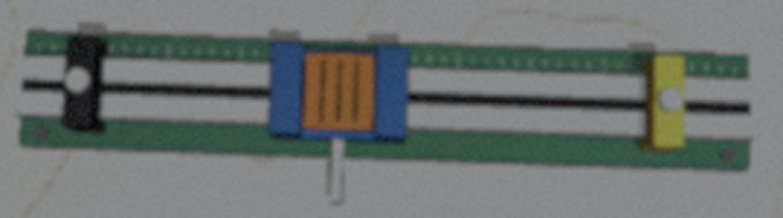

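View pics/scenez.png

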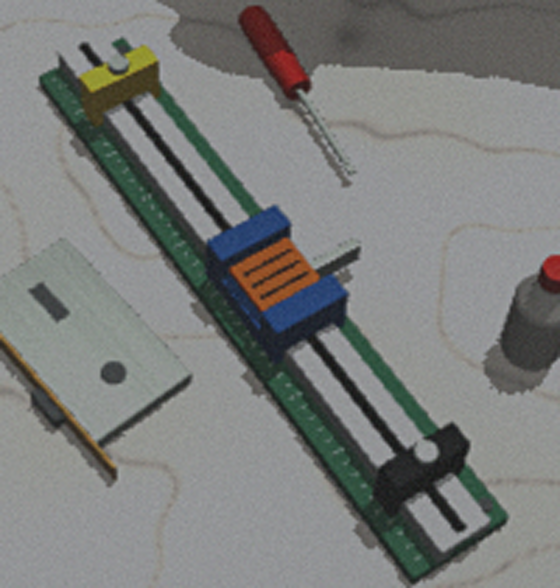

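```bash
python3 - <<'E'
from h import *
c=robot.read_camera("top"); s=robot.read_camera("scene")
T=lambda u,v:(205+(u+.5)/2.9-.5,165+(v+.5)/2.9-.5)
S=lambda u,v:(240+(u+.5)/2.8-.5,120+(v+.5)/2.8-.5)
for n,cc,f,l in(("top",c,T,[(24,85,30),(748,107,30),(27,31,8),(20,145,8),(748,55,8),(748,168,8),(646,100,62),(685,101,62),(375,92,62),(270,88,62),(408,92,62),(303,90,52)]),("scene",s,S,[(85,47,30),(460,527,30)])):
    for u,v,z in l: print(n,u,v,z,pix2plane(cc,f(u,v),z).round(1))
p=np.array([[553,17,52],[545,-196,62]])
E
```

```text
top 24 85 30 [566.8 229.9  30. ]
top 748 107 30 [ 536.9 -256.8   30. ]
top 27 31 8 [607.9 233.4   8. ]
top 20 145 8 [528.2 238.1   8. ]
top 748 55 8 [ 575.4 -265.7    8. ]
top 748 168 8 [ 497.5 -260.4    8. ]
top 646 100 62 [ 540.  -181.8   62. ]
top 685 101 62 [ 538.6 -207.    62. ]
top 375 92 62 [550.6  -6.9  62. ]
top 270 88 62 [555.3  61.   62. ]
top 408 92 62 [550.  -28.3  62. ]
top 303 90 52 [554.7  40.   52. ]
scene 85 47 30 [ 533.7 -254.8   30. ]
scene 460 527 30 [565.1 228.2  30. ]
```

Request:
carry_out --moves "0 0.01 -0.009 0 0.01;0 0.03 -0.026 0 0.03;0 0.053 -0.046 0 0.05;0 0.077 -0.067 0 0.07;0 0.101 -0.087 0 0.09;0 0.125 -0.108 0 0.115;0 0.15 -0.13 0 0.14;0 0.175 -0.151 0 0.16;0 0.2 -0.173 0 0.18;0 0.225 -0.195 0 0.205;0 0.245 -0.212 0 0.225;0 0.258 -0.223 0 0.234" --grip_force 5

```text
clock: 2.1
position: [407.2, -287.3, 205.7]
ee_rot: [-0.001, 0.996, 0.087, 0.0]
contact_force: [0.6, 0.3, 0.1]
grip_width: 0.187
```

Request:
carry_out --moves "0 0.008 -0.011 0 0.01;0 0.025 -0.034 0 0.03;0 0.043 -0.06 0 0.055;0 0.062 -0.087 0 0.08;0 0.082 -0.114 0 0.1;0 0.102 -0.142 0 0.125;0 0.122 -0.17 0 0.15;0 0.142 -0.198 0.01 0.175;0 0.162 -0.226 0.03 0.2;0 0.179 -0.25 0.05 0.22;0 0.191 -0.266 0.075 0.232;0 0.197 -0.274 0.09 0.236"

```text
clock: 3.1
position: [554.1, 21.1, 114.2]
ee_rot: [-0.001, 1.0, -0.029, -0.0]
contact_force: [-0.0, 0.7, -0.8]
grip_width: 0.008
```

```bash
python3 - <<'E'
from h import *
o=robot.get_obs(); print({k:np.round(o[k],4) for k in("clock","position","ee_rot","contact_force","grip_width","joint_pos")})
c=robot.read_camera("top"); s=robot.read_camera("scene")
a=cv2.resize(c["frame"][130:260,205:475],None,fx=2.9,fy=2.9,interpolation=cv2.INTER_CUBIC)
b=cv2.resize(s["frame"][120:330,240:440],None,fx=2.8,fy=2.8,interpolation=cv2.INTER_CUBIC)
cv2.imwrite("pics/t1.png",a[:,:,::-1]);cv2.imwrite("pics/s1.png",b[:,:,::-1])
print(proj(c,o["position"]),proj(s,o["position"]))
E
```

```text
{'clock': np.float64(3.1), 'position': array([554.1256,  21.0627, 114.2134]), 'ee_rot': array([-0.0014,  0.9996, -0.0287, -0.    ]), 'contact_force': array([-0.0227,  0.7285, -0.7654]), 'grip_width': np.float64(0.0081), 'joint_pos': array([-0.1526,  0.6157,  0.1003,  1.8778, -0.1   ,  0.6526, -1.6192])}
[[318.32239553 191.1307522 ]] [[340.0091475  201.79191575]]
```

View pics/t1.png

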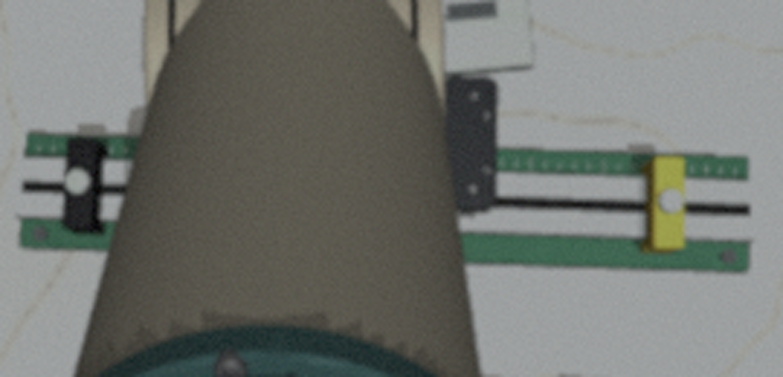

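View pics/s1.png

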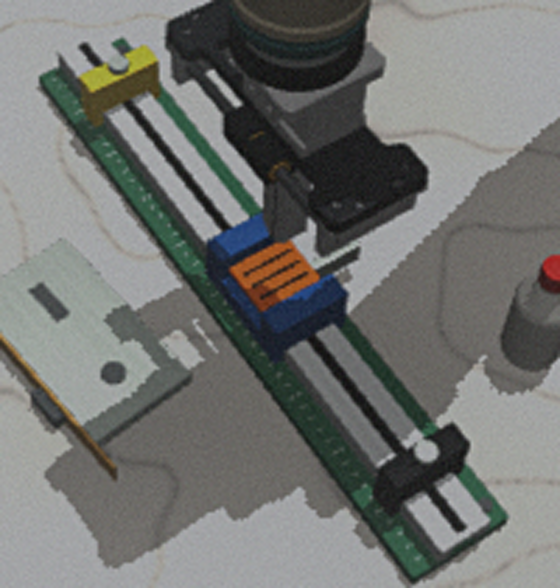

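```bash
python3 - <<'E'
from h import *
s=robot.read_camera("scene"); o=robot.get_obs(); p=o["position"]
b=cv2.resize(s["frame"][120:230,290:410],None,fx=5,fy=5,interpolation=cv2.INTER_CUBIC)
P=[p]+[p+[sx*37.5,sy*88.5,97] for sx in(-1,1) for sy in(-1,1)]+[p+[sx*8,sy*12.5,0] for sx in(-1,1) for sy in(-1,1)]+[[p[0],p[1],52],[p[0],p[1]-100,62]]
for q in proj(s,P): 
    u=tuple(int(round(x)) for x in ((q-[290,120])*5)); print(u); cv2.circle(b,u,3,(255,0,255),-1)
cv2.imwrite("pics/s1z.png",b[:,:,::-1])
E
```

```text
(247, 399)
(189, 30)
(514, 354)
(17, 125)
(336, 468)
(243, 367)
(285, 411)
(209, 387)
(250, 433)
(240, 491)
(90, 310)
```

View pics/s1z.png

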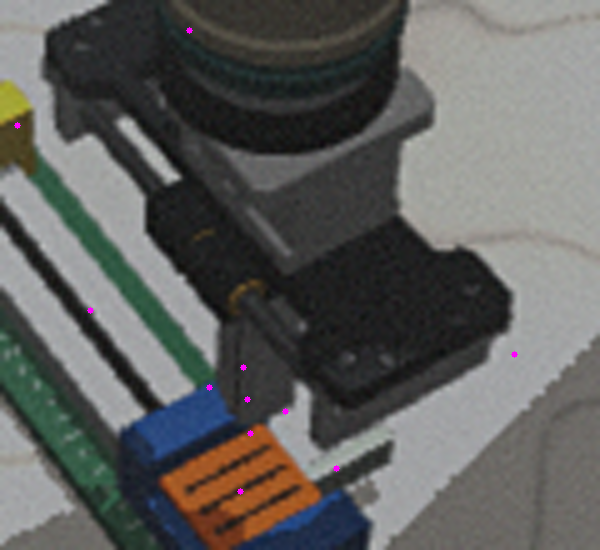

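Request:
carry_out --moves "0 0 0.001 0.003 0;0 0 0.002 0.009 0;0 0 0.003 0.016 0;0 0 0.004 0.023 0;0 0 0.005 0.03 0;0 0 0.006 0.037 0;0 0 0.006 0.043 0;0 0 0.006 0.048 0;0 0 0.006 0.052 0;0 0 0.006 0.054 0;0 0 0.006 0.055 0;0 0 0.006 0.055 0"

```text
clock: 4.25
position: [552.5, 11.6, 60.1]
ee_rot: [-0.0, 1.0, -0.03, -0.001]
contact_force: [-0.9, -0.6, -0.3]
grip_width: 0.002
```

```bash
python3 - <<'E'
from h import *
s=robot.read_camera("scene"); o=robot.get_obs(); p=o["position"]; print(p,o["contact_force"],o["clock"])
b=cv2.resize(s["frame"][150:260,290:410],None,fx=5,fy=5,interpolation=cv2.INTER_CUBIC)
for q in proj(s,[p]+[p+[sx*8,sy*12.5,0] for sx in(-1,1) for sy in(-1,1)]): 
    u=tuple(int(round(x)) for x in ((q-[290,150])*5)); print(u)
cv2.imwrite("pics/s2z.png",b[:,:,::-1])
E
```

```text
[552.6312078   11.58733946  60.32427833] [ 0.07953247  0.27946544 -0.41796252] 4.3
(233, 319)
(229, 288)
(269, 331)
(197, 308)
(236, 351)
```

View pics/s2z.png

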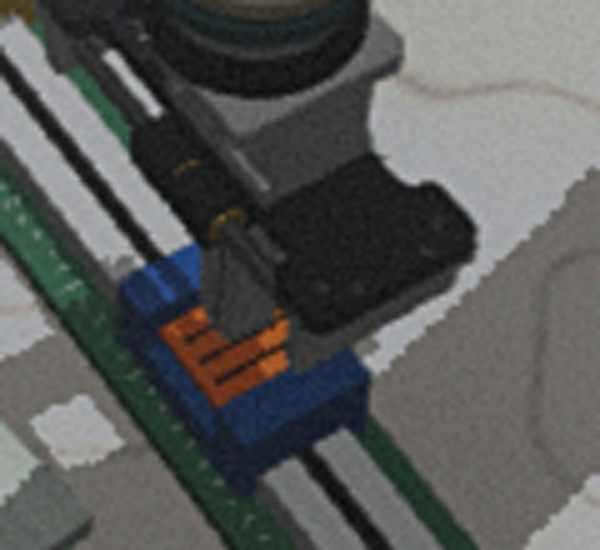

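Request:
carry_out --moves "0 0 -0.001 0.001 0;0 0 -0.002 0.003 0;0 0 -0.003 0.005 0;0 0 -0.003 0.006 0;0 0 -0.003 0.007 0;0 0 -0.003 0.008 0;0 0 -0.003 0.009 0;0 0 -0.003 0.01 0;0 0 -0.003 0.01 0;0 0 -0.003 0.01 0"

```text
clock: 5.13
position: [552.9, 14.7, 51.5]
ee_rot: [-0.001, 1.0, -0.03, -0.0]
contact_force: [-2.9, 0.7, 13.2]
grip_width: 0.004
```

Request:
carry_out --moves "0 0 0 0.001 0;0 0 0 0.002 0;0 0 0 0.003 0;0 0 0 0.004 0;0 0 0 0.005 0;0 0 0 0.006 0;0 0 0 0.007 0;0 0 0 0.007 0"

```text
clock: 5.8
position: [552.9, 14.7, 46.2]
ee_rot: [-0.001, 1.0, -0.03, -0.0]
contact_force: [-3.5, 0.1, 14.9]
grip_width: 0.006
```

Request:
carry_out --moves "0 0 0 0.0005 0;0 0 0 0.001 0;0 0 0 0.0015 0;0 0 0 0.002 0;0 0 0 0.0025 0;0 0 0 0.0025 0"

```text
clock: 6.3
position: [553.0, 14.6, 46.1]
ee_rot: [-0.001, 1.0, -0.03, 0.0]
contact_force: [-4.8, 0.3, 22.2]
grip_width: 0.004
```

Request:
carry_out --moves "0 0 0.001 0.0025 0;0 0 0.003 0.0025 0;0 0 0.006 0.0025 0;0 0 0.009 0.0025 0;0 0 0.012 0.0025 0;0 0 0.015 0.0025 0;0 0 0.018 0.0025 0;0 0 0.021 0.0025 0;0 0 0.024 0.0025 0;0 0 0.027 0.0025 0;0 0 0.029 0.0025 0;0 0 0.03 0.0025 0"

```text
clock: 7.3
position: [551.2, -15.3, 46.0]
ee_rot: [-0.001, 1.0, -0.03, 0.0]
contact_force: [-5.9, 1.6, 23.3]
grip_width: 0.007
```

```bash
python3 - <<'E'
from h import *
s=robot.read_camera("scene"); o=robot.get_obs(); p=o["position"]; print(p,o["contact_force"],o["clock"])
b=cv2.resize(s["frame"][120:260,260:400],None,fx=4,fy=4,interpolation=cv2.INTER_CUBIC)
print(o["joint_pos"])
cv2.imwrite("pics/s3z.png",b[:,:,::-1])
E
```

```text
[551.12574035 -15.4484507   46.05259639] [-4.44072699  0.84845062 24.14866743] 7.35
[-0.06782461  0.71970145  0.07176204  1.92671579 -0.10434281  0.49805352
 -1.55360209]
```

View pics/s3z.png

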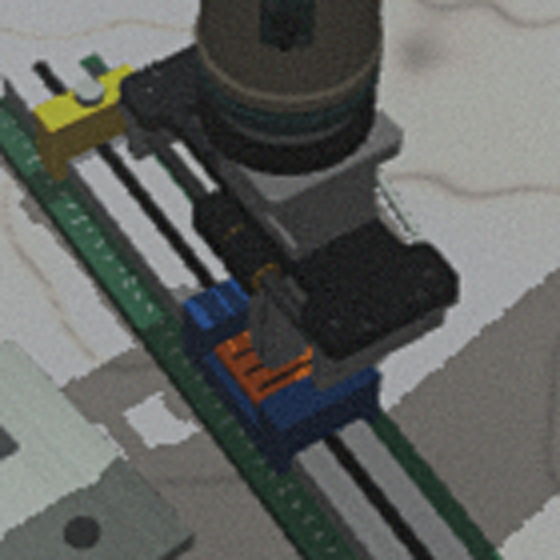

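Request:
carry_out --moves "0 0 0.002 0.0025 0;0 0 0.006 0.0025 0;0 0 0.011 0.0025 0;0 0 0.016 0.0025 0;0 0 0.021 0.0025 0;0 0 0.026 0.0025 0;0 0 0.031 0.0025 0;0 0 0.036 0.0025 0;0 0 0.041 0.0025 0;0 0 0.046 0.0025 0;0 0 0.05 0.0025 0;0 0 0.052 0.0025 0"

```text
clock: 8.35
position: [547.8, -68.0, 46.0]
ee_rot: [-0.001, 1.0, -0.031, 0.0]
contact_force: [-6.1, 1.2, 24.8]
grip_width: 0.004
```

Request:
carry_out --moves "0 0 0.002 0.0022 0;0 0 0.006 0.0022 0;0 0 0.011 0.0022 0;0 0 0.016 0.0022 0;0 0 0.021 0.0022 0;0 0 0.026 0.0022 0;0 0 0.031 0.0022 0;0 0 0.036 0.0022 0;0 0 0.041 0.0022 0;0 0 0.046 0.0022 0;0 0 0.05 0.0022 0;0 0 0.052 0.0022 0"

```text
clock: 9.35
position: [544.4, -120.7, 46.1]
ee_rot: [-0.001, 1.0, -0.031, 0.001]
contact_force: [-4.6, 1.2, 21.8]
grip_width: 0.007
```

```bash
python3 - <<'E'
from h import *
s=robot.read_camera("scene"); c=robot.read_camera("top");o=robot.get_obs(); p=o["position"]; print(p,o["contact_force"],o["clock"])
b=cv2.resize(s["frame"][110:230,250:370],None,fx=4.5,fy=4.5,interpolation=cv2.INTER_CUBIC)
cv2.imwrite("pics/s4z.png",b[:,:,::-1])
b=cv2.resize(c["frame"][130:260,205:475],None,fx=2.9,fy=2.9,interpolation=cv2.INTER_CUBIC)
cv2.imwrite("pics/t4z.png",b[:,:,::-1])
E
```

```text
[ 544.33906254 -121.09899732   46.07129278] [-5.10131556 -1.05897658 22.19818942] 9.45
```

View pics/s4z.png

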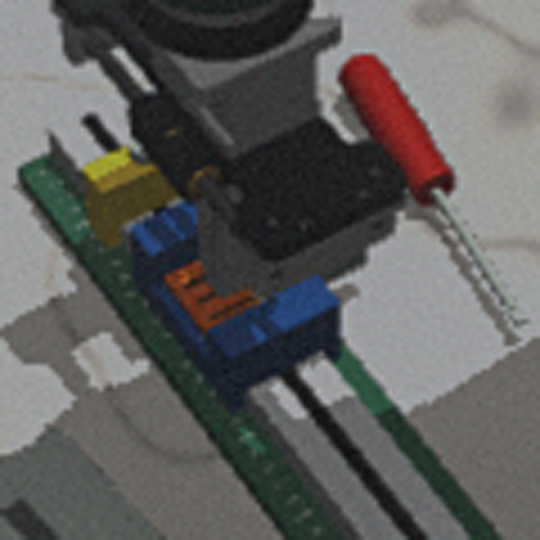

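View pics/t4z.png

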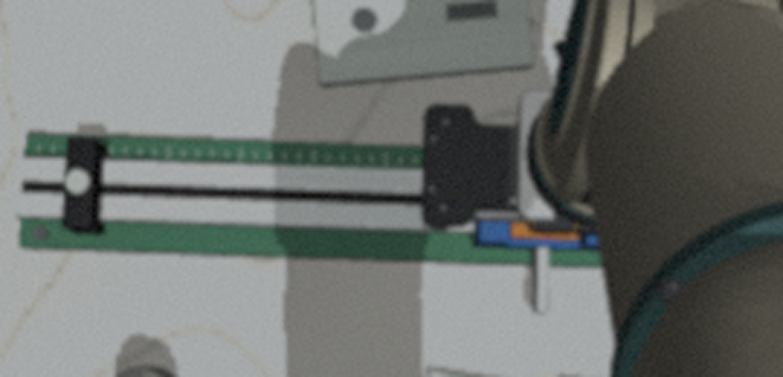

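Request:
carry_out --moves "0 0 0.001 0.0023 0;0 0 0.003 0.0023 0;0 0 0.005 0.0023 0;0 0 0.007 0.0023 0;0 0 0.009 0.0023 0;0 0 0.011 0.0023 0;0 0 0.013 0.0023 0;0 0 0.015 0.0023 0;0 0 0.017 0.0023 0;0 0 0.019 0.0023 0;0 0 0.021 0.0023 0;0 0 0.022 0.0023 0"

```text
clock: 10.45
position: [542.9, -143.6, 46.1]
ee_rot: [-0.001, 0.999, -0.032, 0.001]
contact_force: [-4.7, 1.6, 20.6]
grip_width: 0.006
```

```bash
python3 - <<'E'
from h import *
s=robot.read_camera("scene"); o=robot.get_obs(); p=o["position"]; print(p,o["contact_force"],o["clock"])
b=cv2.resize(s["frame"][110:230,250:370],None,fx=4.5,fy=4.5,interpolation=cv2.INTER_CUBIC)
cv2.imwrite("pics/s5z.png",b[:,:,::-1])
E
```

```text
[ 542.84624803 -143.81188      46.070179  ] [-5.27863333  0.10834269 19.77287387] 10.5
```

View pics/s5z.png

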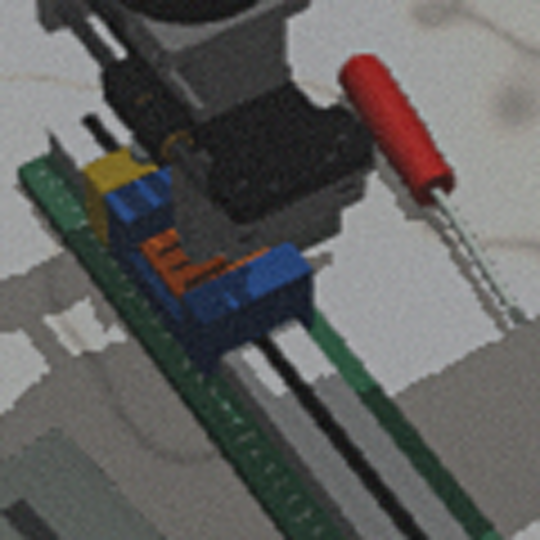

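Request:
carry_out --moves "0 0 0.001 0.0026 0;0 0 0.002 0.0026 0;0 0 0.003 0.0026 0;0 0 0.004 0.0026 0;0 0 0.005 0.0026 0;0 0 0.006 0.0026 0;0 0 0.006 0.0026 0"

```text
clock: 11.08
position: [542.8, -144.7, 46.0]
ee_rot: [-0.004, 1.0, -0.03, 0.001]
contact_force: [-4.6, 10.9, 25.2]
grip_width: 0.005
```

```bash
python3 - <<'E'
from h import *
s=robot.read_camera("scene"); o=robot.get_obs(); p=o["position"]; print(p,o["contact_force"],o["clock"])
b=cv2.resize(s["frame"][130:210,255:335],None,fx=7,fy=7,interpolation=cv2.INTER_CUBIC)
cv2.imwrite("pics/s6z.png",b[:,:,::-1])
# predicted slider edges (top, +x side corner) for the rail line
for yc in (-140,-143): 
    print(yc,[(proj(s,[[553.6+.0615*(yc-16.7)+30,yc+d-.0615*30*0-1.8,62]])[0]-[255,130])*7 for d in(-45,-24,24,45)])
E
```

```text
[ 542.84545098 -144.68378523   46.026819  ] [-3.93623183 10.56827197 25.33663055] 11.1333
-140 [array([110.35175495, 171.73341062]), array([149.53898848, 215.95390855]), array([241.67496144, 319.92555485]), array([283.15177582, 366.73116188])]
-143 [array([105.32282577, 165.19687172]), array([144.41718178, 209.30512843]), array([236.33087489, 313.00842534]), array([277.70582113, 359.69117491])]
```

View pics/s6z.png

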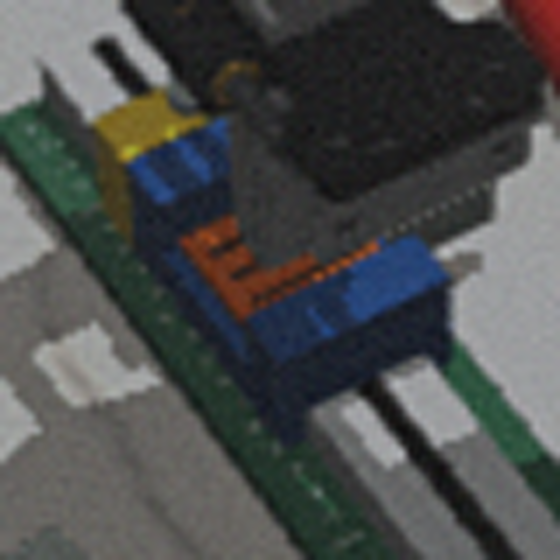

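Request:
carry_out --moves "0 0 0.006 0.0026 0;0 0 0.006 0.0026 0;0 0 0.006 0.0026 0;0 0 0.004 0.0026 0;0 0 0.002 0.0026 0;0 0 0.001 0.0026 0;0 0 0.001 0.001 0;0 0 0.001 -0.001 0;0 0 0.001 -0.003 0;0 0 0.001 -0.005 0;0 0 0.001 -0.007 0;0 0 0.001 -0.009 0"

```text
clock: 12.13
position: [542.9, -145.8, 55.3]
ee_rot: [-0.004, 1.0, -0.03, 0.001]
contact_force: [-0.3, 0.1, 0.1]
grip_width: 0.005
```

Request:
carry_out --moves "0 0 0 -0.003 0;0 0 0 -0.008 0;0 0 0 -0.016 0;0 0 0 -0.026 0;0 0 0 -0.038 0;0 0 0 -0.05 0;0 0 0 -0.062 0;0 0 0 -0.074 0;0 0 0 -0.086 0;0 0 0 -0.096 0;0 0 0 -0.103 0;0 0 0 -0.105 0"

```text
clock: 13.13
position: [543.4, -146.8, 161.9]
ee_rot: [-0.003, 1.0, -0.031, 0.002]
contact_force: [0.1, -0.6, -0.2]
grip_width: 0.007
```

Request:
carry_out --moves "0 0 0.005 -0.002 0;0 -0.003 0.02 -0.005 0;0 -0.008 0.04 -0.01 0;0 -0.015 0.065 -0.015 0;0 -0.022 0.09 -0.02 0;0 -0.03 0.115 -0.025 0;0 -0.038 0.14 -0.03 0;0 -0.045 0.165 -0.035 0;0 -0.05 0.19 -0.04 0;0 -0.055 0.21 -0.04 0;0 -0.058 0.22 -0.04 0;0 -0.058 0.222 -0.04 0"

```text
clock: 14.13
position: [469.8, -367.7, 199.5]
ee_rot: [-0.003, 0.999, -0.033, 0.002]
contact_force: [0.2, 0.6, 0.1]
grip_width: 0.002
```

```bash
python3 - <<'E'
from seg import *
c=robot.read_camera("top"); s=robot.read_camera("scene"); o=robot.get_obs(); print(o["position"],o["contact_force"],o["clock"])
for n,cc in(("top",c),("scene",s)):
    for q,z in(("pad_top",52),("stop_yellow",0),("oil_bottle",0),("screwdriver",0),("lock_case",0)):
        for d in robot.spot_point(q,n)[:1]:
            print(n,q,np.round(d["pixel"],1),round(d["confidence"],2),pix2plane(cc,d["pixel"],z).round(1))
a=cv2.resize(c["frame"][100:290,205:475],None,fx=2.9,fy=2.9,interpolation=cv2.INTER_CUBIC)
b=cv2.resize(s["frame"][110:260,240:440],None,fx=3.5,fy=3.5,interpolation=cv2.INTER_CUBIC)
cv2.imwrite("pics/t7.png",a[:,:,::-1]);cv2.imwrite("pics/s7.png",b[:,:,::-1])
E
```

```text
[ 471.68223425 -364.42783172  199.49398841] [-0.18027057  0.36088805  0.37581084] 14.2333
top pad_top [403.6 196.5] 0.87 [ 547.6 -139.    52. ]
top stop_yellow [432.1 200.2] 0.77 [ 544.8 -204.3    0. ]
top oil_bottle [256.  265.8] 0.95 [424.7 151.1   0. ]
top screwdriver [396.2 265.9] 0.67 [ 416.7 -125.9    0. ]
top lock_case [350.3 136.7] 0.58 [680.8 -45.1   0. ]
scene pad_top [293.8 164.3] 0.93 [ 545.7 -143.7   52. ]
scene stop_yellow [283.  159.3] 0.69 [ 534.7 -204.9    0. ]
scene oil_bottle [431.5 240.3] 0.7 [411.2 145.8   0. ]
scene screwdriver [345.7 155.8] 0.74 [ 415.  -129.9    0. ]
scene lock_case [265.1 240.8] 0.61 [682.1 -52.1   0. ]
```

View pics/t7.png

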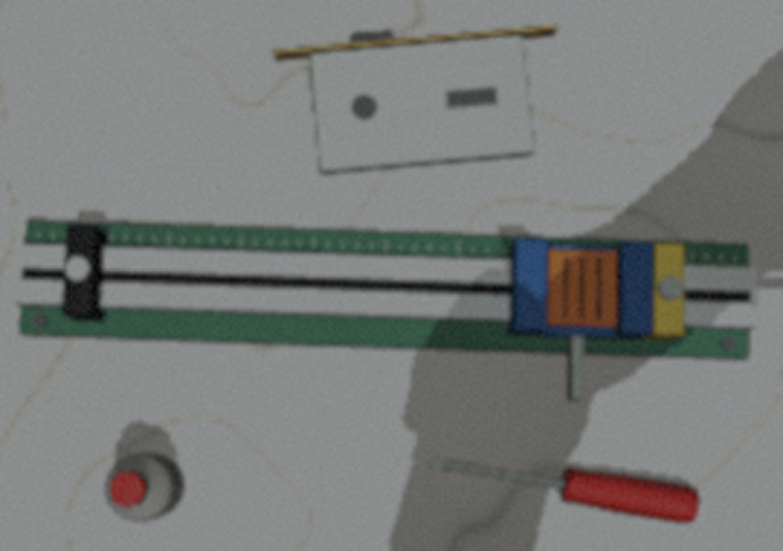

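View pics/s7.png

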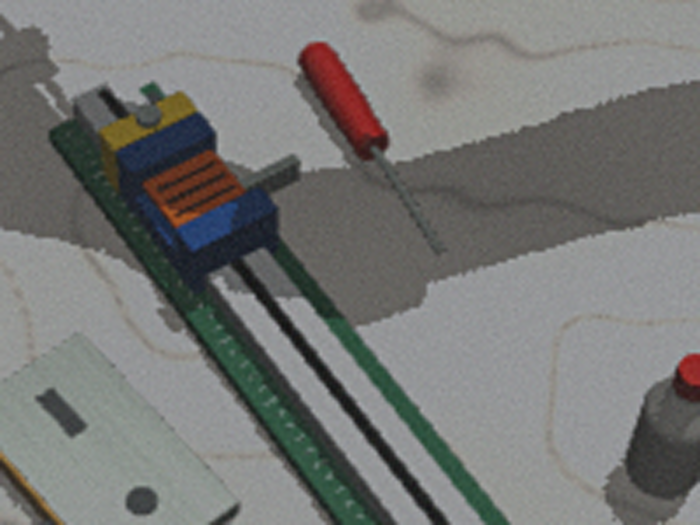

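The pictures show the slider flush with the yellow stop (top view edge at about (654,290)) and the pad up. The loose things have not moved, and the robot is clear.

```bash
python3 -c "
from workcell import robot
print(robot.get_obs()['dq'].round(3)); print(robot.hand_in())"
```

```text
[ 0.004  0.001  0.003 -0.003  0.    -0.001  0.   ]
the job is handed in; nothing more can be done
None
```

The blue slider now stands against the yellow stop block with its pad back up, and the job is handed in at about 14 s; hand-in gave no verdict.

- **Pressing:** With the fingers shut, I pressed the pad down until the tip stopped at 46 mm with 22 N on it, before moving sideways.
- **Pushing:** Keeping 20–25 N on the pad, I pushed the slider about 158 mm along the rail. It stopped moving and the force along the rail rose from about 1 N to about 11 N, which I took as reaching the stop.
- **Letting go:** I eased off, lifted straight up and moved clear.

**Last checks:**
- **Gap:** Both cameras show no visible gap between slider and stop. The pixel estimates of the centre distance (61–66 mm) were too rough to confirm the 59 mm limit. For that I rely on the pictures and the force rise.
- **Pad:** It looks up in both views, and the force was near zero once the tip was above it.
- **Loose things:** The oil bottle, screwdriver and lock case appear within about 7 mm of where they started, which is about the detection scatter. The bottle is upright.
- **Robot:** It was at rest and touching nothing.

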